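Feed the cheese along the fence of the portioning board with the wooden pusher

ROBOT

A 6-joint arm with a two-finger parallel gripper is mounted at the origin on the work surface. World frame = base frame: x ahead of the robot, y to its left, z up, the work surface at z = 0. Lengths are in mm, angles in degrees, forces in N, time in s.
With the tool pointing down it reaches from about 350 to 850 mm from the base axis. Payload 8.1 kg.
Tool frame: the origin (TCP) lies midway between the tips of the shut fingers; the grasp point (between the pads) lies hold_point_z behind it (hold_point_z is the distance from the TCP to the grasp point, in mm); z points along the fingers, x is the direction in which the jaws open and shut, and the axes are right-handed (so a half turn about z gives the same grasp; the last joint's range is limited). The gripper opens to 85 mm and grips with 20 to 120 N. Pads are 22 mm wide; open, the fingers measure 114 mm over their backs; the gripper's body (76 mm by 85 mm) begins 54 mm behind the grasp point. The pads swing forward as they close: fully open they stand 13 mm farther back than shut.
Start: joints at [67.472, 7.471, 85.268, -0, 87.261, -4.893], TCP at [181.756, 571.813, 231.292] pointing down, gripper open.
Joint ranges: [-169.43, 169.43], [-51.17, 129.36], [1.28, 143.12], [-76.62, 256.62], [0, 156.53], [-152.29, 152.29]. Speed limits (degrees/s): [136.94, 136.94, 159.86, 180, 180, 180].

INTERFACE

Orientations are given as [roll, pitch, yaw] about the fixed x, y, z axes, in that order (R = Rz(yaw) Ry(pitch) Rx(roll)).
In Python, from bench import * gives the robot as it stands.
- The arm moves only by the shell command python3 -m pendant 'ROWS' [OPENING] [FORCE]. ROWS is JSON, a list that holds one entry, the list of rows, each a list of 4 numbers: the shift along the tool's x, y, z normalised to -1 to 1, where 1 is 0.02 m, then the turn about the tool's z normalised to -1 to 1, where 1 is 0.08 rad. A call has exactly 10 rows; each row shifts and turns the pose as measured when the row begins, along the tool's axes as they then stand; what a row does not reach is not made up. A row lasts 1/12 s, in which the tool goes at most 41.7 mm and 7.16 degrees, less where a joint would pass 70% of its speed; a pose out of reach is approached as far as the arm can. A call with a number of a shift or a turn outside -1 to 1 is refused whole. A call with a gripper value outside its range is refused whole. OPENING is the gripper's target within -1 to 1 (fully open at 1, half-way at 0, shut at -1), set as the call begins (- or left out, the last holds). The fingers move at their own pace and stop on an object; FORCE is the grip in N (left out, the last holds). Time passes only in rows, so rows that do not move let the fingers close, or fill a call up. It gives the time, the measured TCP pose, the force and the opening at its end, in the units of the state.
- sense(): the state, without advancing time (a new reading comes with each control period).
- snapshot(name): name is "scene" or "top" or "wrist"; returns the picture (400x640x3 uint8, red, green, blue); there is no depth.
- calibration(name): a dict with "mtx" (3x3 intrinsics, pixels), "world_to_cam" (4x4, takes a point from world to camera coordinates); the wrist camera has in their place "hand_eye" (4x4, takes a point from camera to tool coordinates, whose origin is the TCP and whose axes are the tool frame's). Camera axes: x right, y down, z forward; pixel columns grow to the right and rows downward; lengths in mm; the calibration is good to about 2 mm. A picture is of the moment at which its call begins: read the wrist's pose just before it. calibration takes no time and is no camera call.
- hand_in(): hands the job in, once; it reports no verdict.
The state is a dict: "time": time; "joint_pos": joint angles; "qd": joint speeds; "joint_efforts": joint torques, N m; "tool_pos": TCP position; "tcp_rot": TCP orientation; "ft_force": force on the tool from outside, world axes, zero at the start; "wrist_torque": the same for the moment, N m; "finger_gap": finger opening in mm.
Only numpy, scipy, OpenCV 4.12 (cv2) and the standard library are available. Lean on these libraries where they do the work, as an engineer would, in place of code of your own. Each camera call takes 0.05 s, during which the arm holds its last target.

TASK

Pick up the wooden pusher by its upright handle and, with it alone, press the block of cheese sideways until it lies flush along the fence of the board while it is still well short of the end stop. Then feed it forward along the fence, keeping it against the fence, until it meets the stop, and stand the pusher back down. Do not touch the cheese with the gripper.

Things in the scene. Friction and masses are not known exactly. Their poses are not given: they have to be found in the camera images.
- board: Fixed pale wood portioning board, 360 x 200 mm, 15 thick. x: feed direction, along the fence to the stop (robot's right, within 15 deg of its -y). y: towards the fence (far side). Origin under the slab: it spans x -180..180, y -105..95, top z 15. Fence: rail all along it, face at y 60, 22 thick, top z 45. Stop: bar across, face at x 130, 22 thick, y -30..60, top z 45
- corner (a point): Inner corner where the fence face meets the stop face, at the height of the slab's top (board x 130, y 60, z 15 mm); axes as the board's. The finished cheese has its corner here
- block: Pale yellow rectangular block of firm cheese, 80 (x) x 55 (y) x 35 mm (z), 0.14-0.28 kg, loose on the board short of the stop, its origin 27 to 45 mm of sideways travel from flush, turned up to 12 deg. Origin: centre of its underside; x along its length (roughly board x). Flush on the fence its origin is at board y 32.5; at the stop at board x 90
- pusher: Pale wood push block standing on the worktop beside the board: base 90 (x) x 40 (y) x 24 mm, upright fin handle in its middle 44 (x) x 20 (y), z 24 to 95; 0.16 kg. Origin: centre of underside; both ends alike. Pinch the fin across its 20 mm near z 68, so the fingers pass over cheese and fence. Not the round press or dark pepper mill standing about
Things that resemble listed ones, but are neither listed nor needed, are in the scene too. Leave any blue look-alike of the pusher alone. There is more than one size of the block; the job needs the smaller.

How it is judged:
By the outcome, as a careful person would: the job done as asked, in the order asked, and still so for the second after the job is handed in, with the robot touching nothing.
It also fails if it takes over 54 s, if anything falls off the work surface, if the arm or the gripper's body presses on something with over 40 N, if the wrist force passes 120 N, or if a joint passes its speed limit or range.

## Working session

There is one attempt and no reset: what is moved stays moved. The work goes in short steps, Python scripts to look and compute and a shell command to move; the robot and the scene stay as the last step left them, time stands still between calls to the robot, and variables do not carry over. Pictures are saved under pics/ and viewed, and the job is handed in when it is done.

```bash
ls; mkdir -p pics; python3 - <<'E'
from bench import *
import cv2
s=sense();print(s)
for n in("scene","top","wrist"):
    c=calibration(n);print(n,c)
    cv2.imwrite(f"pics/{n}0.png",snapshot(n)[:,:,::-1])
print(sense()['time'])
E
```

```text
pics
{'time': 0.0, 'joint_pos': array([ 6.74702580e+01,  7.51614913e+00,  8.53302118e+01,  1.95376498e-03,
        8.72600274e+01, -4.89162058e+00]), 'qd': array([ 0.0463339 , -0.04035623, -0.09819894, -0.03673025, -0.00758537,
       -0.16361034]), 'joint_efforts': array([ 2.45190618e-03, -5.69375503e+01, -5.00566328e+01,  7.42427551e-05,
        1.45146161e-02,  4.48860499e-05]), 'tool_pos': array([181.54448522, 571.30149458, 230.22462755]), 'tcp_rot': array([-1.79988984e+02,  1.05834444e-01,  7.23617936e+01]), 'ft_force': array([ 0.86134346, -0.34646232, -0.45627803]), 'wrist_torque': array([-0.01679794,  0.00535318,  0.03281205]), 'finger_gap': 85.39355470288346}
scene {'mtx': array([[512.54706736,   0.        , 313.97780537],
       [  0.        , 512.54706736, 196.04958652],
       [  0.        ,   0.        ,   1.        ]]), 'world_to_cam': array([[-3.44065554e-01,  9.38861734e-01,  1.25514557e-02,
         1.65614084e+02],
       [ 7.64241706e-01,  2.87788310e-01, -5.77158993e-01,
        -4.48313908e+02],
       [-5.45484655e-01, -1.88988183e-01, -8.16535338e-01,
         1
[... 455 characters left out ...]

       [ 8.04688238e-02,  1.05433625e-02, -9.96701362e-01,
         1.20760660e+03],
       [ 0.00000000e+00,  0.00000000e+00,  0.00000000e+00,
         1.00000000e+00]])}
wrist {'mtx': array([[318.97634181,   0.        , 328.55634158],
       [  0.        , 318.97634181, 201.73113081],
       [  0.        ,   0.        ,   1.        ]]), 'hand_eye': array([[ 9.99999859e-01, -4.12282278e-04,  3.33313441e-04,
        -9.77872717e-01],
       [ 2.96282669e-04,  9.55949118e-01,  2.93532274e-01,
        -7.47411634e+01],
       [-4.39648844e-04, -2.93532134e-01,  9.55949106e-01,
        -1.42292612e+02],
       [ 0.00000000e+00,  0.00000000e+00,  0.00000000e+00,
         1.00000000e+00]])}
0.15
```

View pics/top0.png

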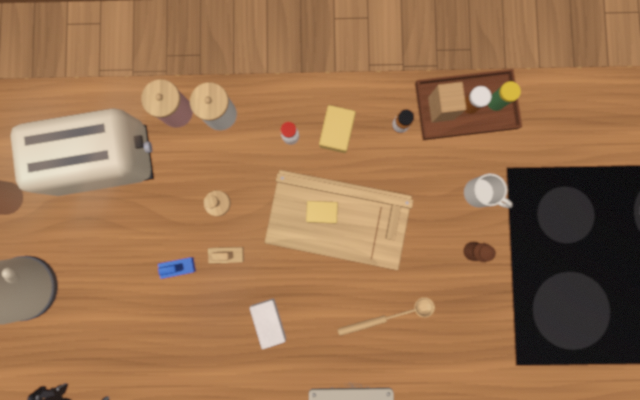

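View pics/scene0.png

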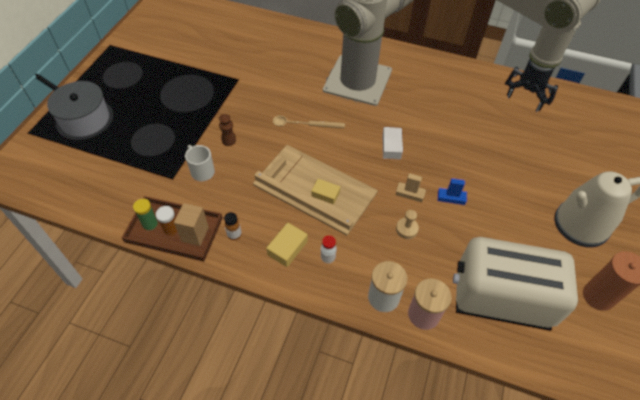

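View pics/wrist0.png

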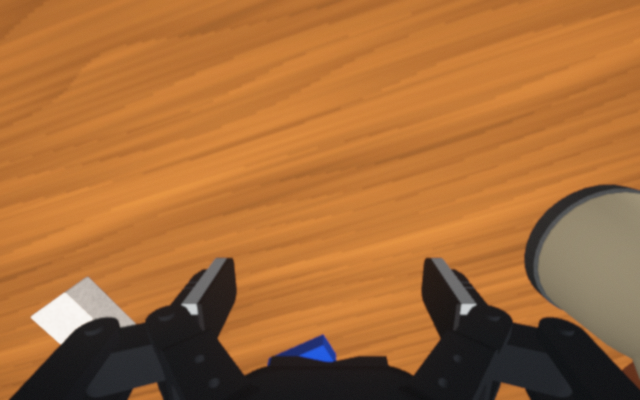

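The top view shows the board around (340,220), with the cheese on it at (321,212). The pusher is at (225,256), the blue look-alike at (177,268), and the larger cheese off the board at (337,128). I'll enlarge crops to measure them.

```bash
python3 - <<'E'
import cv2
im=cv2.imread("pics/top0.png")
cv2.imwrite("pics/c1.png",cv2.resize(im[165:275,260:420],None,fx=5,fy=5,interpolation=cv2.INTER_CUBIC))
cv2.imwrite("pics/c2.png",cv2.resize(im[240:275,195:255],None,fx=12,fy=12,interpolation=cv2.INTER_CUBIC))
E
```

```text
(no output)
```

View pics/c1.png

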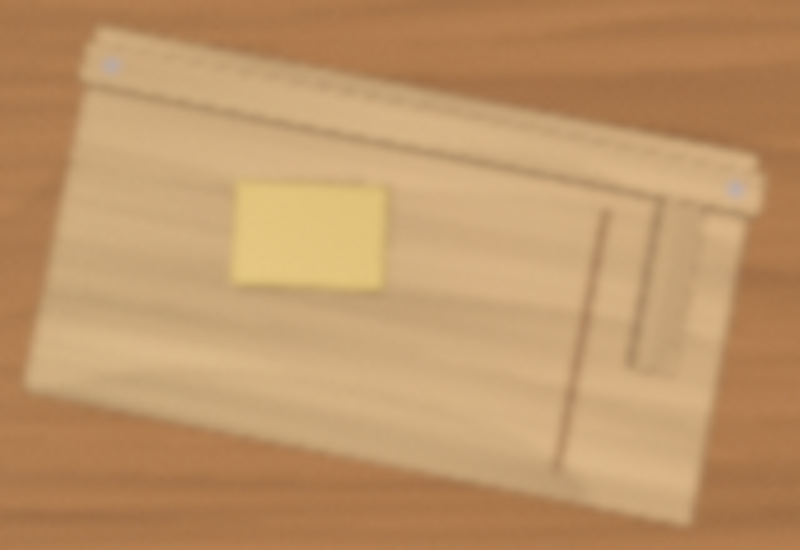

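View pics/c2.png

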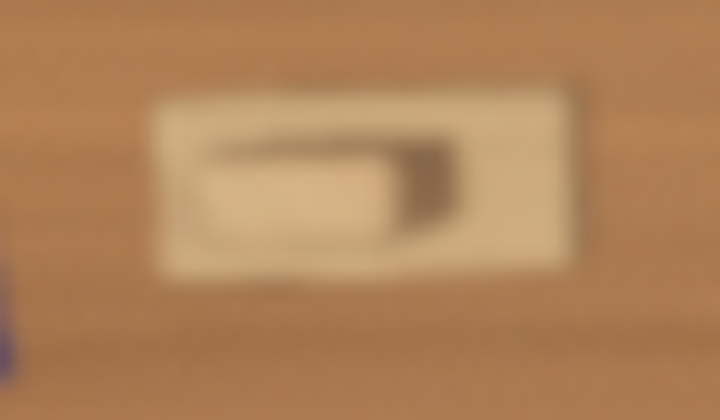

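The board crop shows slab near corners at (30,390) and (690,524), and the cheese top corners at (237,182), (388,187), (381,290), (231,283). The pusher crop shows the base top corners at (155,98), (572,86), (572,265), (160,280).

```bash
cat > h.py <<'E'
from bench import *
import numpy as np, cv2
from scipy.optimize import least_squares
def ray(n,px,z):
    c=calibration(n);T=c['world_to_cam'];R=T[:3,:3];t=T[:3,3]
    d=R.T@np.linalg.solve(c['mtx'],[px[0],px[1],1]);o=-R.T@t
    return (o+d*(z-o[2])/d[2])[:2]
def crop(x,y,f,x0,y0): return ((x+.5)/f-.5+x0,(y+.5)/f-.5+y0)
def fit(pts,loc):
    pts=np.array(pts);loc=np.array(loc,float)
    def r(p):
        c,s=np.cos(p[2]),np.sin(p[2])
        return (loc@np.array([[c,s],[-s,c]])+p[:2]-pts).ravel()
    best=min((least_squares(r,[*pts.mean(0),a]) for a in(-2.5,-1.5,0,1.5)),key=lambda q:q.cost)
    return best.x[0],best.x[1],np.degrees(best.x[2]),np.abs(best.fun).max()
E
python3 - <<'E'
from h import *
T=calibration('top')['world_to_cam'];print('cam',-T[:3,:3].T@T[:3,3])
c1=lambda x,y,z:ray('top',crop(x,y,5,260,165),z)
c2=lambda x,y,z:ray('top',crop(x,y,12,195,240),z)
b=fit([c1(30,390,15),c1(690,524,15),c1(632,365,30),c1(82,82,45),c1(762,213,45)],[(-180,-105),(180,-105),(130,-30),(-180,60),(180,60)]);print('board',b)
k=fit([c1(*p,50) for p in[(237,182),(388,187),(381,290),(231,283)]],[(-40,27.5),(40,27.5),(40,-27.5),(-40,-27.5)]);print('block',k)
p=fit([c2(*p,24) for p in[(155,98),(572,86),(572,265),(160,280)]],[(-45,20),(45,20),(45,-20),(-45,-20)]);print('pusher',p)
f=fit([c2(*p,95) for p in[(205,158),(392,155),(388,238),(195,240)]],[(-22,10),(22,10),(22,-10),(-22,-10)]);print('fin',f)
a=np.radians(b[2]);R=np.array([[np.cos(a),-np.sin(a)],[np.sin(a),np.cos(a)]])
for n,o in(('block',k),('pusher',p)): print(n,'in board',R.T@(np.array(o[:2])-b[:2]),o[2]-b[2])
E
```

```text
cam [ 516.3904717    65.93714425 1253.99160163]
board (np.float64(555.5273132671109), np.float64(21.391594659721065), np.float64(-102.11775514358365), np.float64(2.9356006839444717))
block (np.float64(568.6976570065804), np.float64(67.47140796899926), np.float64(-93.68704675395823), np.float64(1.7703035489420245))
pusher (np.float64(461.2328705144965), np.float64(322.44856719993055), np.float64(-89.08257057800675), np.float64(0.7824011501156747))
fin (np.float64(461.4562318581579), np.float64(322.0239312756529), np.float64(-90.92741229805787), np.float64(3.246674277755403))
block in board [-47.81781262   3.20373918] 8.430708389625423
pusher in board [-274.55445498 -155.39174334] 13.035184565576898
```

```bash
cat >> h.py <<'E'
def plan(tx,ty,tz,yaw,n=10,pr=True):
    """rows (rounded) from the present pose; assumes tool pointing down"""
    s=sense();p=np.array(s['tool_pos']);y=s['tcp_rot'][2]
    d=np.array([tx,ty,tz])-p;dy=(yaw-y+180)%360-180
    print('t',round(s['time'],2),'at',p.round(1),np.round(s['tcp_rot'],2),'F',s['ft_force'].round(1),'gap',round(s['finger_gap'],1),'| to go',d.round(1),round(dy,2))
    out=[]
    for i in range(n):
        a=np.radians(y+dy*i/n);v=d/n
        out.append([round(x,2)+0 for x in((v[0]*np.cos(a)+v[1]*np.sin(a))/20,(v[0]*np.sin(a)-v[1]*np.cos(a))/20,-v[2]/20,-np.radians(dy/n)/.08)])
    print(str(out).replace(' ','').replace('],','],\n'))
E
python3 - <<'E'
from h import *
import bench
print([k for k in dir(bench) if not k.startswith('_')], getattr(bench,'hold_point_z',None))
plan(461,322,235,0.9,20)
E
```

```text
['PlanningError', 'calibration', 'hand_in', 'hold_point_z', 'sense', 'snapshot'] 18.700000000000003
t 0.15 at [181.6 571.4 230.5] [-1.7999e+02  8.0000e-02  7.2370e+01] F [ 0.8 -0.4 -0.5] gap 85.4 | to go [ 279.4 -249.4    4.5] -71.47
[[np.float64(-0.38),np.float64(0.85),np.float64(-0.01),np.float64(0.78)],
[np.float64(-0.33),np.float64(0.88),np.float64(-0.01),np.float64(0.78)],
[np.float64(-0.27),np.float64(0.9),np.float64(-0.01),np.float64(0.78)],
[np.float64(-0.22),np.float64(0.91),np.float64(-0.01),np.float64(0.78)],
[np.float64(-0.16),np.float64(0.92),np.float64(-0.01),np.float64(0.78)],
[np.float64(-0.1),np.float64(0.93),np.float64(-0.01),np.float64(0.78)],
[np.float64(-0.04),np.float64(0.94),np.float64(-0.01),np.float64(0.78)],
[np.float64(0.01),np.float64(0.94),np.float64(-0.01),np.float64(0.78)],
[np.float64(0.07),np.float64(0.93),np.float64(-0.01),np.float64(0.78)],
[np.float64(0.13),np.float64(0.93),np.float64(-0.01),np.float64(0.78)],
[np.float64(0.19),np.float64(0.92),np.float64(-0.01),np.float64(0.78)],
[np.float64(0.25),np.float64(0.9),np.float64(-0.01),np.float64(0.78)],
[np.float64(0.3),np.float64(0.89),np.float64(-0.01),np.float64(0.78)],
[np.float64(0.36),np.float64(0.87),np.float64(-0.01),np.float64(0.78)],
[np.float64(0.41),np.float64(0.84),np.float64(-0.01),np.float64(0.78)],
[np.float64(0.46),np.float64(0.82),np.float64(-0.01),np.float64(0.78)],
[np.float64(0.51),np.float64(0.78),np.float64(-0.01),np.float64(0.78)],
[np.float64(0.56),np.float64(0.75),np.float64(-0.01),np.float64(0.78)],
[np.float64(0.6),np.float64(0.72),np.float64(-0.01),np.float64(0.78)],
[np.float64(0.65),np.float64(0.68),np.float64(-0.01),np.float64(0.78)]]
```

```bash
sed -i 's/round(x,2)+0 for/float(round(x,2))+0 for/' h.py
python3 -m pendant '[[[-0.38,0.85,0,0.78],[-0.33,0.88,0,0.78],[-0.27,0.9,0,0.78],[-0.22,0.91,0,0.78],[-0.16,0.92,0,0.78],[-0.1,0.93,0,0.78],[-0.04,0.94,0,0.78],[0.01,0.94,0,0.78],[0.07,0.93,0,0.78],[0.13,0.93,0,0.78]]]' 1
python3 -c "
from h import *
plan(461,322,235,0.9,10)"
```

```text
time: 0.98
tool_pos: [321.1, 440.3, 225.9]
tcp_rot: [179.9, 0.5, 35.4]
ft_force: [0.4, 0.2, 0.6]
finger_gap: 85.3
t 0.98 at [321.1 440.3 225.9] [179.87   0.5   35.43] F [0.4 0.2 0.6] gap 85.3 | to go [ 139.9 -118.3    9.1] -34.53
[[0.23,0.89,-0.05,0.75],
[0.28,0.87,-0.05,0.75],
[0.33,0.85,-0.05,0.75],
[0.38,0.83,-0.05,0.75],
[0.43,0.81,-0.05,0.75],
[0.48,0.78,-0.05,0.75],
[0.53,0.75,-0.05,0.75],
[0.57,0.72,-0.05,0.75],
[0.61,0.68,-0.05,0.75],
[0.65,0.64,-0.05,0.75]]
```

```bash

python3 -m pendant '[[[0.23,0.89,-0.08,0.75],[0.28,0.87,-0.08,0.75],[0.33,0.85,-0.08,0.75],[0.38,0.83,-0.08,0.75],[0.43,0.81,-0.08,0.75],[0.48,0.78,-0.08,0.75],[0.53,0.75,-0.08,0.75],[0.57,0.72,-0.08,0.75],[0.61,0.68,-0.08,0.75],[0.65,0.64,-0.08,0.75]]]'
python3 -c "
from h import *
s=sense();print(s['tool_pos'],s['tcp_rot'],s['qd'].round(1))
im=snapshot('wrist')[:,:,::-1]
cv2.imwrite('pics/w1.png',im)
cv2.imwrite('pics/w1c.png',cv2.resize(im[100:300,220:440],None,fx=3,fy=3,interpolation=cv2.INTER_CUBIC))
"
```

```text
time: 1.82
tool_pos: [463.8, 311.7, 238.4]
tcp_rot: [179.3, 0.6, -0.8]
ft_force: [0.2, 0.6, -0.1]
finger_gap: 85.7
[463.84314811 311.69073933 238.37561934] [179.34365698   0.64796346  -0.75697616] [-22.3   7.9  -9.7  -0.4   2.   20.9]
```

View pics/w1.png

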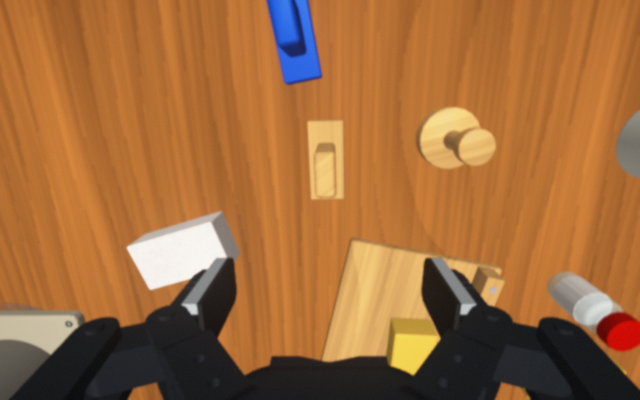

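View pics/w1c.png

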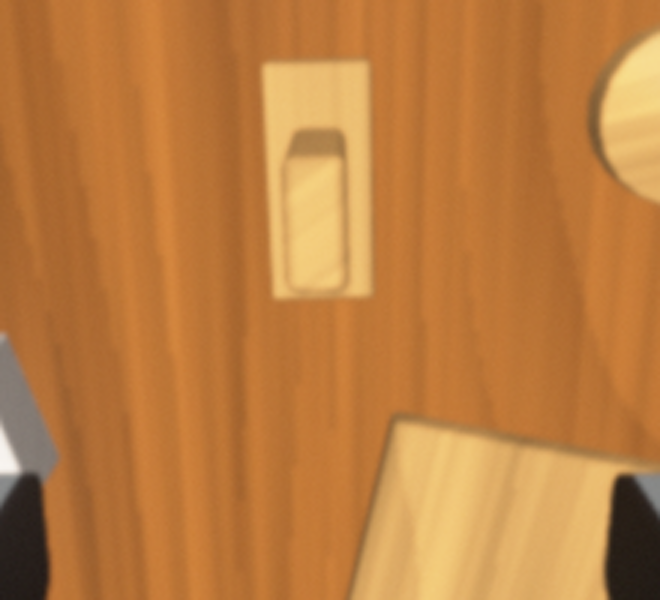

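The wrist crop shows the pusher base corners at (262,62), (369,62), (372,296), (272,298) and the fin top between (285,155) and (348,293). The board's slab corner is at (395,414).

```bash
cat >> h.py <<'E'
from scipy.spatial.transform import Rotation as Rot
def wray(px,z,pos,rpy):
    c=calibration('wrist');H=c['hand_eye'];R=Rot.from_euler('xyz',rpy,degrees=True).as_matrix()
    d=R@H[:3,:3]@np.linalg.solve(c['mtx'],[px[0],px[1],1]);o=R@H[:3,3]+pos
    return (o+d*(z-o[2])/d[2])[:2]
E
python3 - <<'E'
from h import *
P,Q=[463.843,311.691,238.376],[179.3437,0.648,-0.757]
w=lambda x,y,z:wray(crop(x,y,3,220,100),z,P,Q)
b=[w(*p,24) for p in[(262,62),(369,62),(372,296),(272,298)]]
print(np.round(b,1)); 
# order: img top = world +y ; left = world -x
print('base',fit(b,[(-45,-20),(-45,20),(45,20),(45,-20)]))
print('fin',fit([w(*p,95) for p in[(285,155),(347,155),(348,293),(286,293)]],[(-22,-10),(-22,10),(22,10),(22,-10)]))
print('slabcorner',w(395,414,15))
s=sense();plan(461,322,130,1,10)
E
```

```text
[[438.7 366.5]
 [477.3 366. ]
 [478.5 277.7]
 [439.6 277.3]]
base (np.float64(458.5223052062926), np.float64(321.87957174612876), np.float64(-89.46358096545643), np.float64(1.0436137326576613))
fin (np.float64(459.15331352442183), np.float64(322.14331357661183), np.float64(-90.565421779739), np.float64(0.7875034493267208))
slabcorner [488.37909268 223.63709451]
t 1.87 at [466.2 309.4 238.6] [179.27   0.55  -1.13] F [ 1.  -2.1  0.7] gap 85.5 | to go [  -5.2   12.6 -108.6] 2.13
[[-0.03,-0.06,0.54,-0.05],
[-0.03,-0.06,0.54,-0.05],
[-0.03,-0.06,0.54,-0.05],
[-0.03,-0.06,0.54,-0.05],
[-0.03,-0.06,0.54,-0.05],
[-0.03,-0.06,0.54,-0.05],
[-0.03,-0.06,0.54,-0.05],
[-0.03,-0.06,0.54,-0.05],
[-0.03,-0.06,0.54,-0.05],
[-0.03,-0.06,0.54,-0.05]]
```

```bash

python3 -m pendant '[[[-0.1,-0.2,0.3,-0.1],[-0.1,-0.2,0.5,-0.1],[-0.05,-0.1,0.5,-0.05],[-0.03,-0.06,0.6,0],[-0.03,-0.05,0.6,0],[-0.03,0,0.6,0],[0,0,0.6,0],[0,0,0.6,0],[0,0,0.5,0],[0,0,0.3,0]]]'
python3 -c "
from h import *
plan(459.5,322,51,0.3,10)"
```

```text
time: 2.7
tool_pos: [453.6, 322.4, 122.8]
tcp_rot: [179.2, 0.8, 0.5]
ft_force: [-0.1, -0.1, -0.6]
finger_gap: 85.6
t 2.7 at [453.6 322.4 122.8] [179.18   0.84   0.48] F [-0.1 -0.1 -0.6] gap 85.6 | to go [  5.9  -0.4 -71.8] -0.18
[[0.03,0.0,0.36,0.0],
[0.03,0.0,0.36,0.0],
[0.03,0.0,0.36,0.0],
[0.03,0.0,0.36,0.0],
[0.03,0.0,0.36,0.0],
[0.03,0.0,0.36,0.0],
[0.03,0.0,0.36,0.0],
[0.03,0.0,0.36,0.0],
[0.03,0.0,0.36,0.0],
[0.03,0.0,0.36,0.0]]
```

```bash

python3 -m pendant '[[[0.1,0,0.2,0],[0.1,0,0.4,0],[0.1,0,0.5,0],[0.05,0,0.5,0],[0,0,0.5,0],[0,0,0.5,0],[0,0,0.4,0],[0,0,0.3,0],[0,0,0.1,0],[0,0,0,0]]]'
python3 -c "
from h import *
plan(459.5,322,51,0.3,1)"
```

```text
time: 3.53
tool_pos: [460.2, 320.6, 45.7]
tcp_rot: [179.1, 0.9, 0.4]
ft_force: [0.1, -0.1, 0.3]
finger_gap: 85.3
t 3.53 at [460.2 320.6  45.7] [179.14   0.92   0.42] F [ 0.1 -0.1  0.3] gap 85.3 | to go [-0.7  1.4  5.3] -0.12
[[-0.04,-0.07,-0.26,0.03]]
```

```bash

python3 -m pendant '[[[-0.03,-0.06,-0.25,0],[0,0,0,0],[0,0,0,0],[0,0,0,0],[0,0,0,0],[0,0,0,0],[0,0,0,0],[0,0,0,0],[0,0,0,0],[0,0,0,0]]]' -1 80
python3 -c "
from h import *
plan(459.5,322,51,0.3,1)
a=np.radians(-102.1);print('slab corner by board fit',555.5+np.cos(a)*-180+np.sin(a)*105, 21.4+np.sin(a)*-180-np.cos(a)*105)"
```

```text
time: 4.37
tool_pos: [460.7, 322.8, 53.4]
tcp_rot: [179.2, 0.7, 0.4]
ft_force: [0.3, -0.6, -0.8]
finger_gap: 19.3
t 4.37 at [460.7 322.8  53.4] [179.23   0.75   0.44] F [ 0.3 -0.6 -0.8] gap 19.3 | to go [-1.2 -0.8 -2.4] -0.14
[[-0.06,0.04,0.12,0.03]]
slab corner by board fit 490.5641014630342 219.4109317214504
```

```bash

python3 -m pendant '[[[0,0,-0.4,0],[0,0,-0.6,0],[0,0,-0.7,0],[0,0.2,-0.7,0],[0.1,0.5,-0.7,0.2],[0.2,0.7,-0.3,0.3],[0.2,0.7,0,0.3],[0.2,0.7,0,0.3],[0.2,0.7,0,0.3],[0.1,0.7,0,0.3]]]'
python3 -c "
from h import *
plan(505,81,135,-12.1,10)"
```

```text
time: 5.2
tool_pos: [479.6, 236.6, 133.6]
tcp_rot: [179.3, 0.4, -7.6]
ft_force: [0.5, -0.6, -1.3]
finger_gap: 19.3
t 5.2 at [479.6 236.6 133.6] [179.28   0.37  -7.63] F [ 0.5 -0.6 -1.3] gap 19.3 | to go [  25.4 -155.6    1.4] -4.47
[[0.23,0.75,-0.01,0.1],
[0.23,0.75,-0.01,0.1],
[0.24,0.75,-0.01,0.1],
[0.25,0.75,-0.01,0.1],
[0.25,0.75,-0.01,0.1],
[0.26,0.74,-0.01,0.1],
[0.26,0.74,-0.01,0.1],
[0.27,0.74,-0.01,0.1],
[0.28,0.74,-0.01,0.1],
[0.28,0.74,-0.01,0.1]]
```

```bash

python3 -m pendant '[[[0.23,0.75,0,0.1],[0.24,0.8,0,0.1],[0.25,0.8,0,0.1],[0.26,0.8,0,0.1],[0.27,0.8,0,0],[0.27,0.8,0,0],[0.27,0.8,0,0],[0.3,0.6,0,0],[0.2,0.4,0,0],[0.1,0.1,0,0]]]'
python3 -c "
from h import *
plan(505,81,135,-12.1,1)
s=sense();print(s['tool_pos'],s['tcp_rot'],s['qd'].round(1))
im=snapshot('wrist')[:,:,::-1]
cv2.imwrite('pics/w2.png',im)
im=snapshot('top')[:,:,::-1]
cv2.imwrite('pics/t2.png',cv2.resize(im[165:275,260:420],None,fx=5,fy=5,interpolation=cv2.INTER_CUBIC))
"
```

```text
time: 6.03
tool_pos: [507.6, 81.9, 141.9]
tcp_rot: [179.3, -0.0, -10.4]
ft_force: [0.1, -0.5, -2.0]
finger_gap: 18.8
t 6.03 at [507.6  81.9 141.9] [ 1.7927e+02 -5.0000e-02 -1.0430e+01] F [ 0.1 -0.5 -2. ] gap 18.8 | to go [-2.6 -0.9 -6.9] -1.67
[[-0.12,0.07,0.35,0.37]]
[507.58073217  81.92029751 141.92256779] [ 1.79265366e+02 -4.98683905e-02 -1.04260170e+01] [-4.1  1.6 -2.4  0.5  0.1 -2.8]
```

View pics/w2.png

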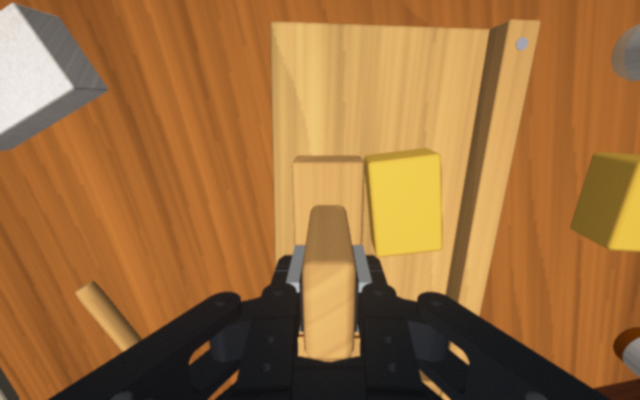

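View pics/t2.png

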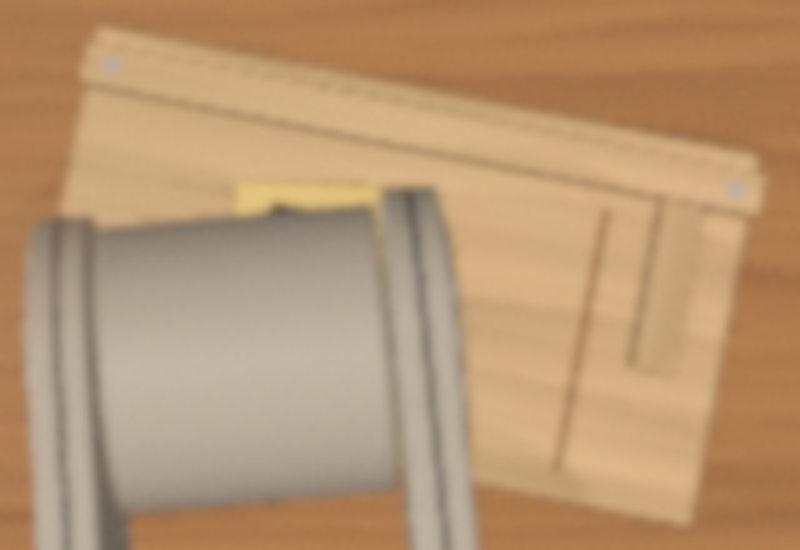

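The wrist view shows the held pusher (base end at y≈157, x 293–363). The cheese top is at (365–440,150–255), the slab's end edge at y≈25, and the fence at x≈450–540.

```bash
python3 - <<'E'
import cv2
im=cv2.imread("pics/w2.png")
cv2.imwrite("pics/w2a.png",cv2.resize(im[0:150,250:560],None,fx=2.5,fy=2.5,interpolation=cv2.INTER_CUBIC))
cv2.imwrite("pics/w2b.png",cv2.resize(im[140:320,270:510],None,fx=3.2,fy=3.2,interpolation=cv2.INTER_CUBIC))
E
```

```text
(no output)
```

View pics/w2a.png

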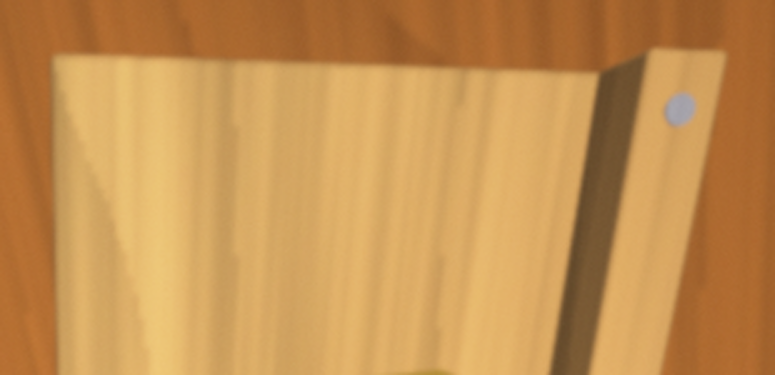

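View pics/w2b.png

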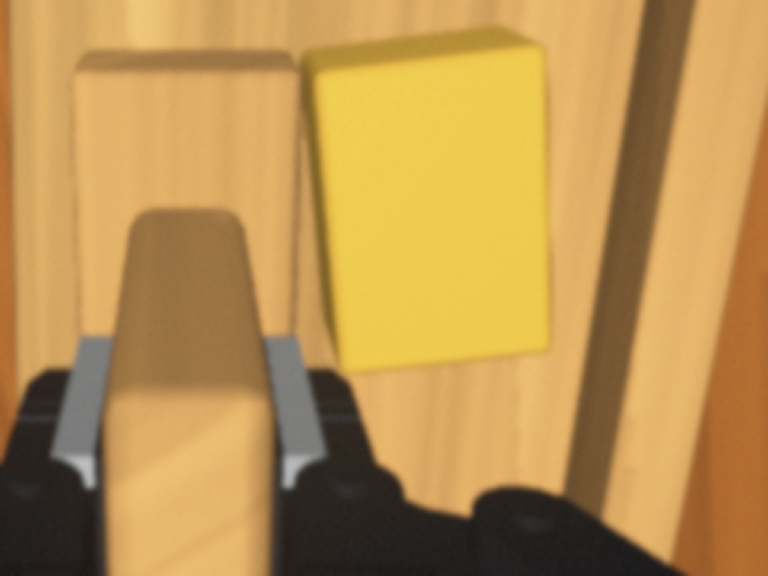

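```bash
cat > m2.py <<'E'
from h import *
P,Q=[507.58,81.92,141.92],[179.265,-0.05,-10.426]
A=lambda x,y,z:wray(crop(x,y,2.5,250,0),z,P,Q)
B=lambda x,y,z:wray(crop(x,y,3.2,270,140),z,P,Q)
C=[(A(53,55,15),-180,-105),(A(598,72,15),-180,60),(A(650,48,45),-180,60),(A(725,52,45),-180,82),(A(60,375,15),None,-105),(B(643,0,15),None,60),(B(567,485,15),None,60),(B(693,0,45),None,60),(B(605,500,45),None,60)]
def r(p):
    c,s=np.cos(p[2]),np.sin(p[2]);o=[]
    for q,x,y in C:
        d=q-p[:2];
        if x is not None:o.append(c*d[0]+s*d[1]-x)
        o.append(-s*d[0]+c*d[1]-y)
    return o
S=least_squares(r,[555,21,-1.78]);print('board',S.x[:2],np.degrees(S.x[2]),np.round(S.fun,1))
k=fit([B(*p,50) for p in[(318,72),(545,47),(551,348),(342,372)]],[(-40,-27.5),(-40,27.5),(40,27.5),(40,-27.5)]);print('block',k)
a=S.x[2];R=np.array([[np.cos(a),-np.sin(a)],[np.sin(a),np.cos(a)]])
print('block in board',R.T@(np.array(k[:2])-S.x[:2]),k[2]-np.degrees(a))
# pusher base top end edge, at z=141.9-53.4+24
print('pusher end',B(78,72,112.5),B(298,70,112.5), 'TCP',P)
print('tcp in board',R.T@(np.array(P[:2])-S.x[:2]))
E
python3 m2.py
```

```text
board [552.5112315   20.98479254] -102.06425431160943 [-0.   1.7 -0.1  0.5 -0.1 -0.1  0.3 -2.   1.4  0.3  1.1 -1.5 -1.4]
block (np.float64(566.4581919121883), np.float64(67.28089180063192), np.float64(-93.52150954347601), np.float64(1.7174858465364338))
block in board [-48.18862874   3.96264698] 8.542744768133417
pusher end [497.12069919 128.01038295] [533.7213044  121.60350589] TCP [507.58, 81.92, 141.92]
tcp in board [-50.19837227 -56.67484886]
```

```bash
cat >> h.py <<'E'
BO=np.array([552.5,21.0]);BA=-102.06
_a=np.radians(BA);BR=np.array([[np.cos(_a),-np.sin(_a)],[np.sin(_a),np.cos(_a)]])
def bplan(x,y,z,n=1):
    s=sense();q=BR.T@(s['tool_pos'][:2]-BO);print('tcp in board',q.round(1),'Fboard',(BR.T@s['ft_force'][:2]).round(1))
    t=BR@np.array([x,y])+BO;plan(t[0],t[1],z,BA+90,n)
E
python3 -c "
from h import *
bplan(-47,-62,71,10)"
```

```text
tcp in board [-51.3 -56.8] Fboard [-0.3  0.1]
t 6.13 at [507.7  83.  141.9] [ 1.793e+02 -5.000e-02 -1.040e+01] F [ 0.1  0.3 -1.6] gap 19.1 | to go [ -6.   -3.1 -70.9] -1.66
[[-0.03,0.02,0.35,0.04],
[-0.03,0.02,0.35,0.04],
[-0.03,0.02,0.35,0.04],
[-0.03,0.02,0.35,0.04],
[-0.03,0.02,0.35,0.04],
[-0.03,0.02,0.35,0.04],
[-0.03,0.02,0.35,0.04],
[-0.03,0.02,0.35,0.04],
[-0.03,0.02,0.35,0.04],
[-0.03,0.02,0.35,0.04]]
```

```bash

python3 -m pendant '[[[-0.1,0.05,0.2,0.1],[-0.1,0.05,0.4,0.1],[-0.05,0.05,0.5,0.1],[-0.05,0,0.5,0.05],[0,0,0.5,0],[0,0,0.4,0],[0,0,0.2,0],[0,0,0.1,0],[0,0,0,0],[0,0,0,0]]]'
python3 -c "
from h import *
bplan(-47,-62,70,1)"
```

```text
time: 6.97
tool_pos: [497.1, 83.9, 76.9]
tcp_rot: [179.3, 0.3, -12.0]
ft_force: [0.9, 0.2, -1.4]
finger_gap: 19.5
tcp in board [-49.9 -67.3] Fboard [-0.4  0.8]
t 6.97 at [497.1  83.9  76.9] [179.28   0.26 -11.96] F [ 0.9  0.2 -1.4] gap 19.5 | to go [ 4.5 -3.9 -6.9] -0.1
[[0.26,0.15,0.34,0.02]]
```

```bash

python3 -m pendant '[[[0,0.05,0.15,0],[0,0.05,0.1,0],[0.1,0.03,0.03,0],[0.15,0,0,0],[0.15,0,0,0],[0.15,0,0,0],[0.15,0,0,0],[0.1,0,0,0],[0.1,0,0,0],[0.1,0,0,0]]]'
python3 -c "
from h import *
bplan(-47,-15,70,1)"
```

```text
time: 7.8
tool_pos: [520.2, 76.4, 73.2]
tcp_rot: [179.4, 0.0, -12.0]
ft_force: [-0.4, 0.8, -2.0]
finger_gap: 19.5
tcp in board [-47.4 -43.2] Fboard [-0.7 -0.5]
t 7.8 at [520.2  76.4  73.2] [ 1.7936e+02  3.0000e-02 -1.1980e+01] F [-0.4  0.8 -2. ] gap 19.5 | to go [27.5 -6.3 -3.2] -0.08
[[1.41,0.02,0.16,0.02]]
```

```bash

python3 -m pendant '[[[0.05,0,0.06,0],[0.1,0,0.05,0],[0.1,0,0.03,0],[0.1,0,0,0],[0.1,0,0,0],[0.1,0,0,0],[0.1,0,0,0],[0.08,0,0,0],[0.05,0,0,0],[0.05,0,0,0]]]'
python3 -c "
from h import *
bplan(-47,-15,70,1)
s=sense();print(s['tool_pos'],s['tcp_rot'],s['qd'].round(1))
im=snapshot('wrist')[:,:,::-1]
cv2.imwrite('pics/w3.png',cv2.resize(im[100:320,270:530],None,fx=3,fy=3,interpolation=cv2.INTER_CUBIC))
"
```

```text
time: 8.63
tool_pos: [537.4, 72.6, 69.5]
tcp_rot: [179.3, 0.2, -12.0]
ft_force: [-0.9, 0.6, -1.4]
finger_gap: 19.3
tcp in board [-47.3 -25.6] Fboard [-0.4 -1. ]
t 8.63 at [537.4  72.6  69.5] [ 1.7933e+02  1.5000e-01 -1.1970e+01] F [-0.9  0.6 -1.4] gap 19.3 | to go [10.3 -2.5  0.5] -0.09
[[0.53,0.02,-0.02,0.02]]
[537.38673754  72.61256964  69.50030593] [ 1.79326627e+02  1.52241767e-01 -1.19733156e+01] [-0.4  2.  -2.2 -0.1  0.2 -0.4]
```

View pics/w3.png

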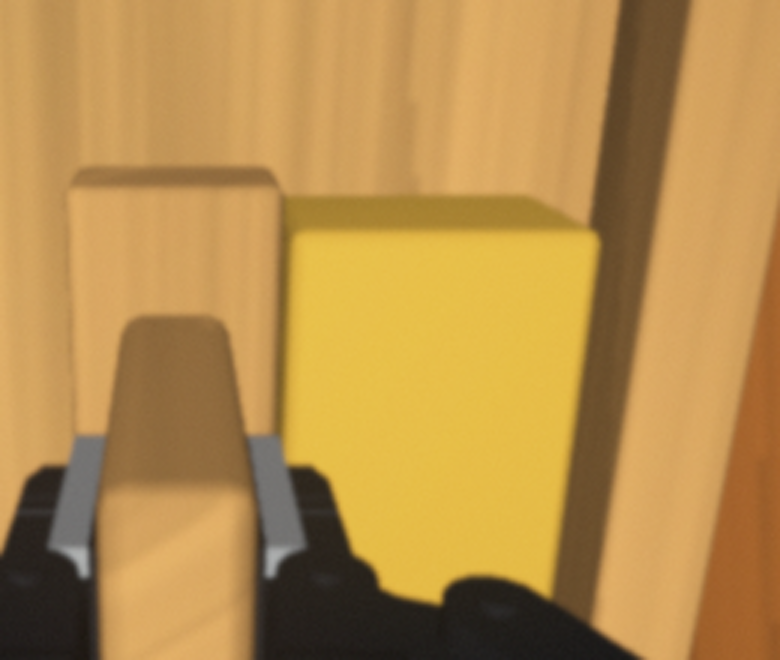

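The cheese has squared up against the pusher's long side, and a gap of about 10 mm to the fence remains (bottom edge at x≈535, fence foot at ≈590). I'll keep pressing.

```bash

python3 -m pendant '[[[0.05,0,-0.02,0],[0.07,0,0,0],[0.07,0,0,0],[0.07,0,0,0],[0.06,0,0,0],[0.05,0,0,0],[0.04,0,0,0],[0.04,0,0,0],[0.03,0,0,0],[0.03,0,0,0]]]'
python3 -c "
from h import *
bplan(-47,-15,70,1)
im=snapshot('wrist')[:,:,::-1]
cv2.imwrite('pics/w4.png',cv2.resize(im[100:320,270:530],None,fx=3,fy=3,interpolation=cv2.INTER_CUBIC))
"
```

```text
time: 9.52
tool_pos: [547.5, 70.5, 69.6]
tcp_rot: [179.3, 0.3, -12.0]
ft_force: [-5.5, 0.9, 1.0]
finger_gap: 19.4
tcp in board [-47.3 -15.2] Fboard [ 0.3 -5.6]
t 9.52 at [547.5  70.5  69.6] [179.32   0.27 -11.98] F [-5.5  0.9  1. ] gap 19.4 | to go [ 0.2 -0.4  0.4] -0.08
[[0.01,0.02,-0.02,0.02]]
```

View pics/w4.png

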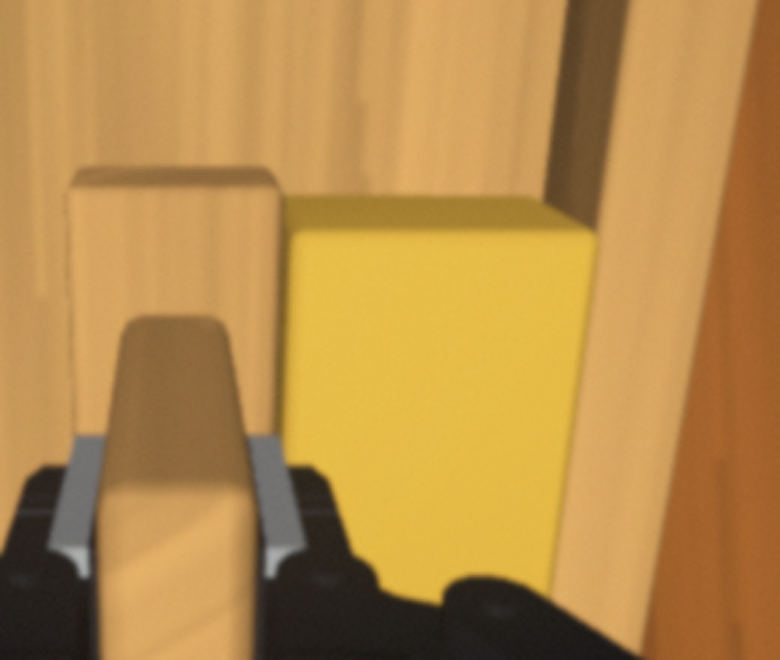

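The cheese now meets the fence: the foot gap is closed and there is 5.6 N of reaction. I'll press a bit firmer.

```bash

python3 -m pendant '[[[0.06,0,0,0],[0.08,0,0,0],[0.08,0,0,0],[0.08,0,0,0],[0.08,0,0,0],[0.08,0,0,0],[0.08,0,0,0],[0.06,0,0,0],[0.06,0,0,0],[0.06,0,0,0]]]'
python3 -c "
from h import *
bplan(-47,-40,72,1)"
```

```text
time: 10.4
tool_pos: [548.7, 70.5, 68.8]
tcp_rot: [179.2, 2.0, -12.1]
ft_force: [-9.2, 0.7, 4.9]
finger_gap: 19.2
tcp in board [-47.6 -14. ] Fboard [ 1.2 -9.2]
t 10.4 at [548.7  70.5  68.8] [179.2    2.01 -12.06] F [-9.2  0.7  4.9] gap 19.2 | to go [-25.5   4.8   3.2] -0.0
[[-1.3,0.03,-0.16,0.0]]
```

```bash

python3 -m pendant '[[[-0.1,0,-0.05,0],[-0.2,0,-0.1,0],[-0.3,0,-0.1,0],[-0.3,0,0,0],[-0.3,0,-0.1,0],[-0.2,0,-0.4,0],[0,-0.1,-0.7,0],[0,-0.3,-0.9,0],[0,-0.6,-0.5,0],[0,-0.7,-0.2,0]]]'
python3 -c "
from h import *
bplan(-170,32.5,135,10)
im=snapshot('wrist')[:,:,::-1]
cv2.imwrite('pics/w5.png',im)
"
```

```text
time: 11.23
tool_pos: [527.0, 110.0, 134.0]
tcp_rot: [179.1, 1.9, -12.2]
ft_force: [0.8, 0.3, -1.1]
finger_gap: 19.2
tcp in board [-81.7 -43.5] Fboard [-0.5  0.7]
t 11.23 at [527. 110. 134.] [179.14   1.88 -12.2 ] F [ 0.8  0.3 -1.1] gap 19.2 | to go [92.8 70.5  1. ] 0.14
[[0.38,-0.44,0.0,0.0],
[0.38,-0.44,0.0,0.0],
[0.38,-0.44,0.0,0.0],
[0.38,-0.44,0.0,0.0],
[0.38,-0.44,0.0,0.0],
[0.38,-0.44,0.0,0.0],
[0.38,-0.44,0.0,0.0],
[0.38,-0.44,0.0,0.0],
[0.38,-0.44,0.0,0.0],
[0.38,-0.44,0.0,0.0]]
```

View pics/w5.png

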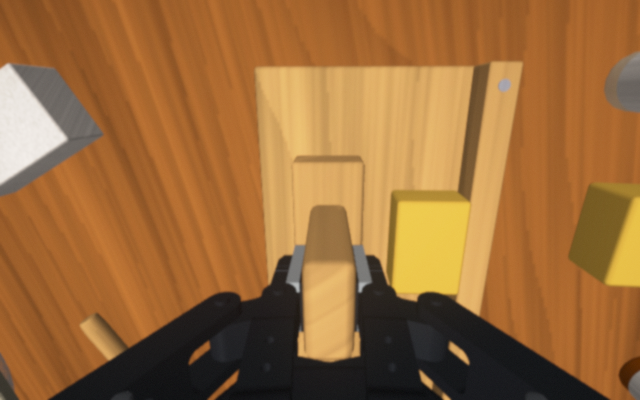

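The cheese lies flush on the fence: its right edge at x≈470 runs along the fence foot, and there's still a long way to the stop. Next I'll go behind it. I'm also making the planner use the full tilt.

```bash
cat >> h.py <<'E'
def bplan(x,y,z,n=1):
    s=sense();p=s['tool_pos'];q=BR.T@(p[:2]-BO);R=Rot.from_euler('xyz',s['tcp_rot'],degrees=True).as_matrix()
    t=BR@np.array([x,y])+BO;d=np.array([t[0],t[1],z])-p
    print('t',round(s['time'],2),'board',q.round(1),'z',round(p[2],1),'rpy',np.round(s['tcp_rot'],2),'Fb',(BR.T@s['ft_force'][:2]).round(1),round(s['ft_force'][2],1),'gap',round(s['finger_gap'],1))
    print('total tool units',(R.T@d/20).round(2),'turn',round(float(np.radians(s['tcp_rot'][2]-BA-90)/.08),2))
E
python3 - <<'E'
from h import *
s=sense();P,Q=s['tool_pos'],s['tcp_rot']
for px in[(392,203),(468,203),(462,292)]:print(BR.T@(wray(px,50,P,Q)-BO))
bplan(-150,33,135)
E
```

```text
[-87.24681147   1.29444549]
[-87.72018547  56.83232735]
[-12.26467915  61.87265877]
t 11.28 board [-84.6 -43.1] z 134.8 rpy [179.27   1.79 -12.13] Fb [-1.1 -0.8] -0.1 gap 19.2
total tool units [ 3.8  -3.27 -0.17] turn -0.02
```

```bash

python3 -m pendant '[[[0.3,-0.3,-0.02,0],[0.5,-0.4,-0.02,0],[0.6,-0.5,-0.02,0],[0.6,-0.5,-0.02,0],[0.6,-0.5,-0.02,0],[0.5,-0.4,-0.02,0],[0.2,-0.2,0,0],[0.1,-0.1,0,0],[0,0,0,0],[0,0,0,0]]]'
python3 -c "
from h import *
bplan(-150,32.5,72)"
```

```text
time: 12.12
tool_pos: [608.6, 168.4, 131.9]
tcp_rot: [179.3, 1.8, -11.7]
ft_force: [-0.3, 1.0, -2.1]
finger_gap: 19.1
t 12.12 board [-155.9   24.1] z 131.9 rpy [179.33   1.84 -11.66] Fb [-0.9 -0.5] -2.1 gap 19.1
total tool units [0.52 0.26 2.98] turn 0.09
```

```bash

python3 -m pendant '[[[0.1,0,0.2,0.05],[0.1,0,0.4,0.03],[0.1,0,0.5,0],[0.1,0,0.5,0],[0.05,0,0.4,0],[0.05,0,0.3,0],[0.05,0,0.2,0],[0,0,0.1,0],[0,0,0,0],[0,0,0,0]]]'
python3 -c "
from h import *
bplan(-134,32.5,71)
s=sense();P,Q=s['tool_pos'],s['tcp_rot'];print(P,Q)
im=snapshot('wrist')[:,:,::-1]
cv2.imwrite('pics/w6.png',im)
im=snapshot('top')[:,:,::-1]
cv2.imwrite('pics/t6.png',cv2.resize(im[165:275,260:420],None,fx=5,fy=5,interpolation=cv2.INTER_CUBIC))
"
```

```text
time: 12.95
tool_pos: [615.2, 163.6, 71.3]
tcp_rot: [179.2, 2.1, -12.2]
ft_force: [-0.1, 0.5, -1.0]
finger_gap: 19.3
t 12.95 board [-152.6   31.5] z 71.3 rpy [179.2    2.09 -12.18] Fb [-0.4 -0.2] -1.0 gap 19.3
total tool units [0.05 0.93 0.03] turn -0.03
[615.16244031 163.62450397  71.34898393] [179.19533735   2.09257506 -12.17679772]
```

View pics/w6.png

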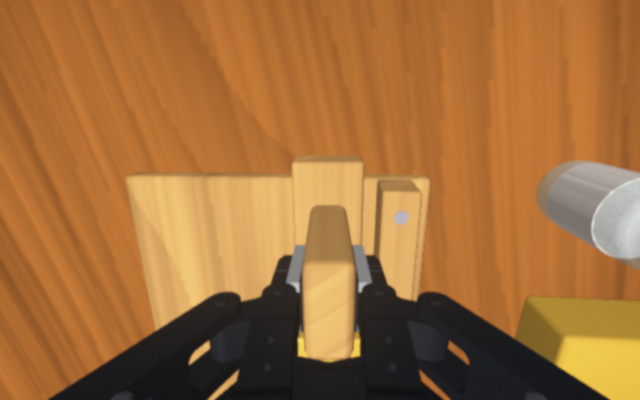

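View pics/t6.png

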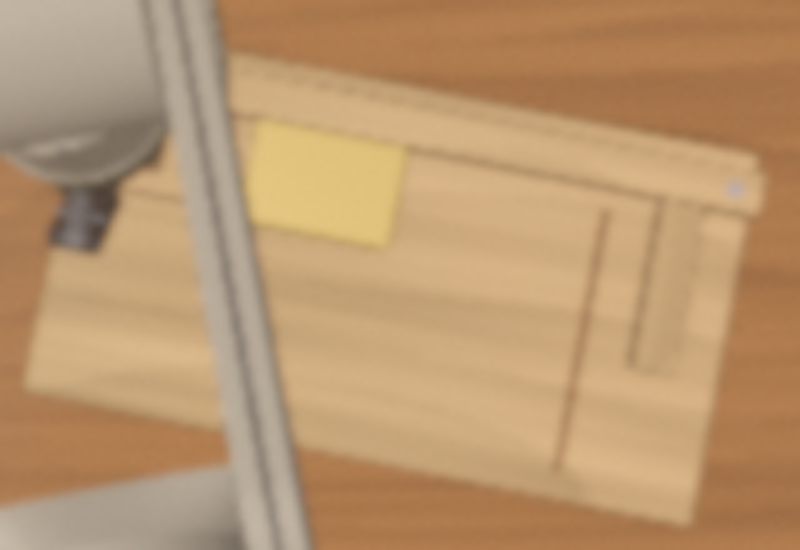

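The top view shows the cheese flush on the fence at (255–405,120–247), with the pusher behind it. In the wrist view the pusher base (x 293–363) stays clear of the fence (x≥375). Now I'll feed forward.

```bash

python3 -m pendant '[[[0.03,0.1,0.02,0],[0.03,0.15,0,0],[0.02,0.2,0,0],[0.01,0.2,0,0],[0,0.2,0,0],[0,0.2,0,0],[0,0.2,0,0],[0,0.2,0,0],[0,0.2,0,0],[0,0.2,0,0]]]'
python3 -c "
from h import *
bplan(5,33,71)"
```

```text
time: 13.88
tool_pos: [610.4, 124.4, 74.5]
tcp_rot: [179.3, 1.8, -12.1]
ft_force: [-0.2, 0.0, -2.2]
finger_gap: 19.3
t 13.88 board [-113.3   35. ] z 74.5 rpy [179.35   1.83 -12.14] Fb [ 0.  -0.2] -2.2 gap 19.3
total tool units [-0.09  5.91  0.25] turn -0.02
```

```bash

python3 -m pendant '[[[-0.01,0.2,0.03,0],[-0.01,0.2,0.03,0],[-0.01,0.2,0.03,0],[0,0.2,0.02,0],[0,0.2,0.02,0],[0,0.2,0.01,0],[0,0.2,0,0],[0,0.2,0,0],[0,0.2,0,0],[0,0.15,0,0]]]'
python3 -c "
from h import *
bplan(5,33,71)
im=snapshot('top')[:,:,::-1]
cv2.imwrite('pics/t7.png',cv2.resize(im[165:275,260:420],None,fx=5,fy=5,interpolation=cv2.INTER_CUBIC))
im=snapshot('scene')[:,:,::-1]
cv2.imwrite('pics/s7.png',cv2.resize(im[130:250,230:400],None,fx=4.5,fy=4.5,interpolation=cv2.INTER_CUBIC))"
```

```text
time: 14.72
tool_pos: [600.9, 82.4, 72.5]
tcp_rot: [179.4, 1.8, -12.1]
ft_force: [0.1, 1.2, -2.1]
finger_gap: 19.1
t 14.72 board [-70.1  34.5] z 72.5 rpy [179.39   1.77 -12.14] Fb [-1.2 -0.2] -2.1 gap 19.1
total tool units [-0.07  3.76  0.12] turn -0.02
```

View pics/t7.png

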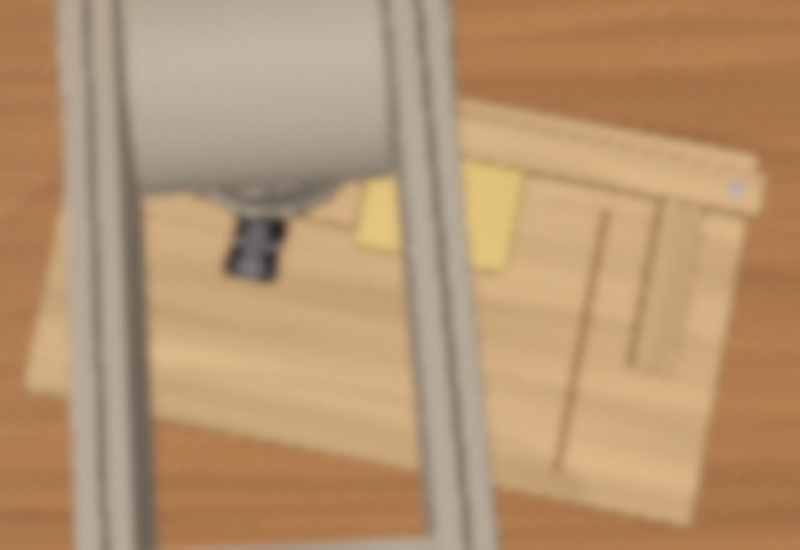

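View pics/s7.png

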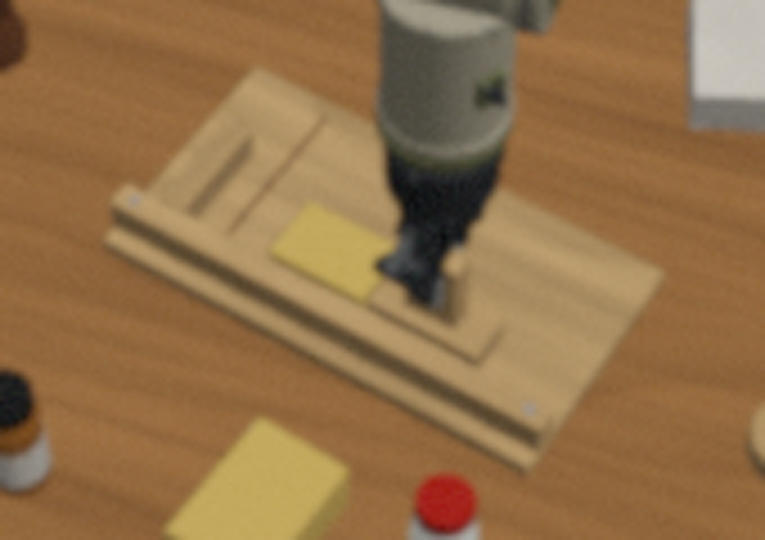

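Both views show the cheese still running along the fence (front edge at about (520,170) in the top crop) with the pusher end flat on it. About 75 mm remain.

```bash

python3 -m pendant '[[[-0.005,0.18,0.02,0],[-0.005,0.2,0.02,0],[0,0.2,0.01,0],[0,0.2,0,0],[0,0.2,0,0],[0,0.2,0,0],[0,0.2,0,0],[0,0.2,0,0],[0,0.18,0,0],[0,0.15,0,0]]]'
python3 -c "
from h import *
bplan(5,33,71)"
```

```text
time: 15.65
tool_pos: [591.7, 41.7, 71.7]
tcp_rot: [179.4, 1.8, -12.1]
ft_force: [0.6, 0.8, -1.4]
finger_gap: 19.1
t 15.65 board [-28.5  34. ] z 71.7 rpy [179.39   1.79 -12.12] Fb [-1.   0.4] -1.4 gap 19.1
total tool units [-0.05  1.67  0.05] turn -0.01
```

```bash

python3 -m pendant '[[[0,0.16,0,0],[0,0.16,0,0],[0,0.16,0,0],[0,0.15,0,0],[0,0.14,0,0],[0,0.13,0,0],[0,0.12,0,0],[0,0.1,0,0],[0,0.08,0,0],[0,0.06,0,0]]]'
python3 -c "
from h import *
bplan(5,33,71)
im=snapshot('top')[:,:,::-1]
cv2.imwrite('pics/t8.png',cv2.resize(im[165:275,260:420],None,fx=5,fy=5,interpolation=cv2.INTER_CUBIC))"
```

```text
time: 16.48
tool_pos: [585.5, 13.9, 71.7]
tcp_rot: [179.4, 1.8, -12.2]
ft_force: [0.3, 0.4, -1.6]
finger_gap: 19.2
t 16.48 board [ 0.  33.7] z 71.7 rpy [179.38   1.82 -12.15] Fb [-0.5  0.2] -1.6 gap 19.2
total tool units [-0.03  0.25  0.04] turn -0.02
```

View pics/t8.png

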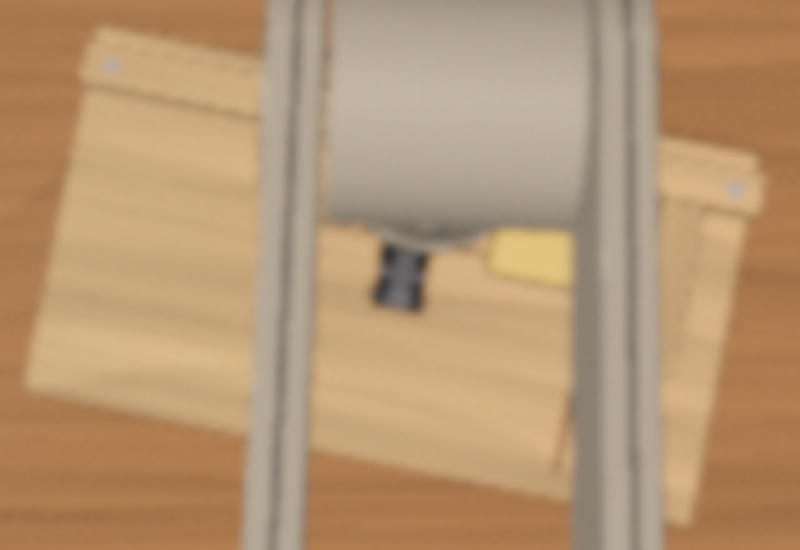

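```bash

python3 -m pendant '[[[0,0.06,0,0],[0,0.06,0,0],[0,0.05,0,0],[0,0.05,0,0],[0,0.04,0,0],[0,0.04,0,0],[0,0.04,0,0],[0,0.04,0,0],[0,0.04,0,0],[0,0.04,0,0]]]'
python3 -c "
from h import *
bplan(5,33,71)
im=snapshot('scene')[:,:,::-1]
cv2.imwrite('pics/s9.png',cv2.resize(im[130:250,230:400],None,fx=4.5,fy=4.5,interpolation=cv2.INTER_CUBIC))"
```

```text
time: 17.37
tool_pos: [584.9, 10.6, 72.3]
tcp_rot: [180.0, 1.7, -12.1]
ft_force: [1.7, 6.0, -1.8]
finger_gap: 19.3
t 17.37 board [ 3.4 33.8] z 72.3 rpy [179.97   1.74 -12.05] Fb [-6.3  0.4] -1.8 gap 19.3
total tool units [-0.04  0.08  0.07] turn 0.0
```

View pics/s9.png

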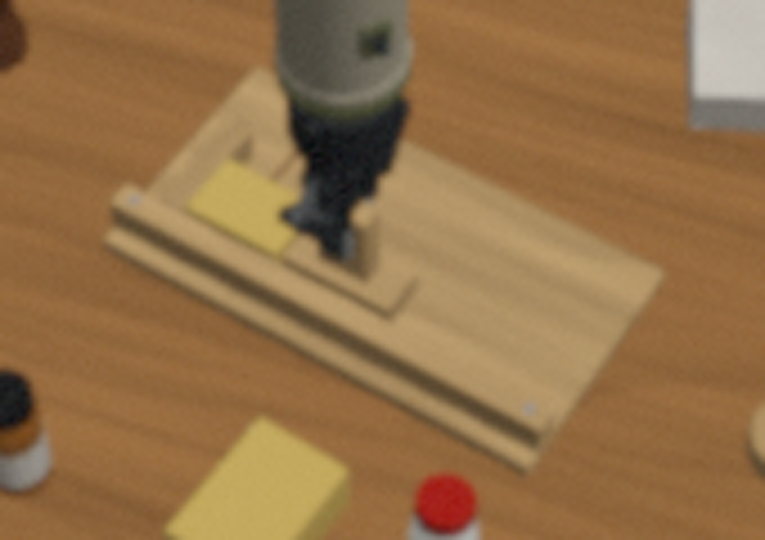

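The cheese meets the stop: 6.3 N of reaction at the predicted position, and flush on the fence. I'll back straight off and lift.

```bash

python3 -m pendant '[[[0,-0.05,0,0],[0,-0.1,0,0],[0,-0.2,0,0],[0,-0.3,0,0],[-0.05,-0.4,-0.1,0],[-0.1,-0.4,-0.4,0],[-0.1,-0.4,-0.7,0],[-0.2,-0.5,-0.8,0],[-0.3,-0.6,-0.6,0],[-0.4,-0.7,-0.4,0]]]'
python3 -c "
from h import *
plan(461,322,135,0,1)"
```

```text
time: 18.25
tool_pos: [577.7, 89.5, 134.4]
tcp_rot: [179.7, 2.0, -12.2]
ft_force: [0.6, 0.7, -2.1]
finger_gap: 19.1
t 18.25 at [577.7  89.5 134.4] [179.69   2.02 -12.21] F [ 0.6  0.7 -2.1] gap 19.1 | to go [-116.7  232.5    0.6] 12.21
[[-8.16,-10.13,-0.03,-2.66]]
```

```bash

python3 -m pendant '[[[-0.5,-0.7,0,-0.2],[-0.6,-0.75,0,-0.3],[-0.6,-0.8,0,-0.3],[-0.6,-0.8,0,-0.3],[-0.6,-0.8,0,-0.3],[-0.6,-0.8,0,-0.3],[-0.55,-0.8,0,-0.3],[-0.5,-0.8,0,-0.3],[-0.4,-0.7,0,0],[-0.2,-0.5,0,0]]]'
python3 -c "
from h import *
plan(461,322,100,0.3,1)
im=snapshot('top')[:,:,::-1]
cv2.imwrite('pics/t10.png',cv2.resize(im[165:275,260:420],None,fx=5,fy=5,interpolation=cv2.INTER_CUBIC))"
```

```text
time: 19.08
tool_pos: [488.4, 268.3, 151.1]
tcp_rot: [-179.7, 1.2, -0.8]
ft_force: [-0.1, 0.2, -1.6]
finger_gap: 19.3
t 19.08 at [488.4 268.3 151.1] [-179.66    1.21   -0.83] F [-0.1  0.2 -1.6] gap 19.3 | to go [-27.4  53.7 -51.1] 1.13
[[-1.41,-2.67,2.56,-0.25]]
```

View pics/t10.png

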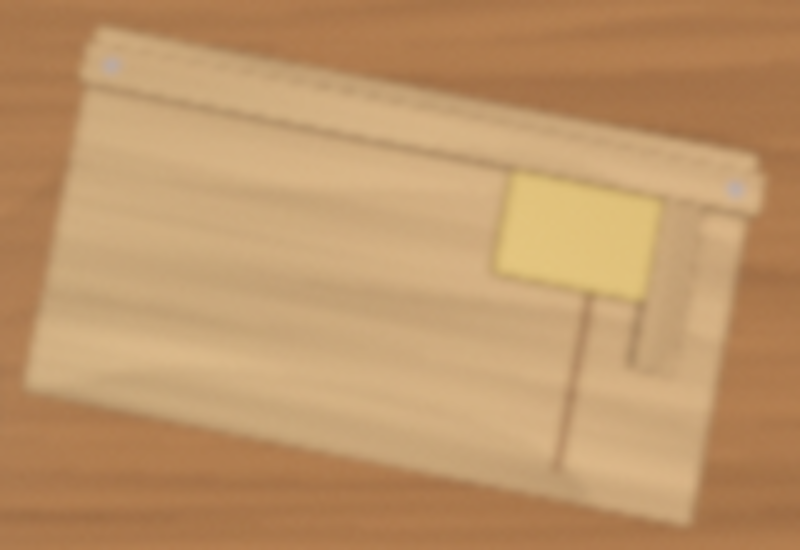

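The cheese sits tight in the corner, against both the fence and the stop, at (495–660,175–298). Now to set the pusher down.

```bash

python3 -m pendant '[[[-0.2,-0.3,0,-0.05],[-0.2,-0.4,0.1,-0.05],[-0.2,-0.4,0.3,-0.05],[-0.2,-0.4,0.5,0],[-0.15,-0.3,0.6,0],[-0.1,-0.2,0.6,0],[-0.05,-0.1,0.5,0],[0,0,0.4,0],[0,0,0.3,0],[0,0,0.1,0]]]'
python3 -c "
from h import *
plan(461,322,54,0.3,1)"
```

```text
time: 19.97
tool_pos: [461.4, 316.8, 76.0]
tcp_rot: [-179.7, 1.3, -0.0]
ft_force: [-0.1, 0.4, -0.6]
finger_gap: 18.9
t 19.97 at [461.4 316.8  76. ] [-179.69    1.27   -0.  ] F [-0.1  0.4 -0.6] gap 18.9 | to go [ -0.4   5.2 -22. ] 0.3
[[-0.02,-0.26,1.1,-0.07]]
```

```bash

python3 -m pendant '[[[0,-0.05,0.1,0],[0,-0.05,0.15,0],[0,0,0.15,0],[0,0,0.15,0],[0,0,0.15,0],[0,0,0.1,0],[0,0,0.05,0],[0,0,0.05,0],[0,0,0.02,0],[0,0,0,0]]]'
python3 -c "
from h import *
plan(461,322,54,0.3,1)"
```

```text
time: 20.8
tool_pos: [462.9, 318.2, 56.7]
tcp_rot: [-179.7, 1.2, -0.1]
ft_force: [-0.2, 0.6, -1.6]
finger_gap: 19.0
t 20.8 at [462.9 318.2  56.7] [-1.7965e+02  1.1600e+00 -1.3000e-01] F [-0.2  0.6 -1.6] gap 19.0 | to go [-1.9  3.8 -2.7] 0.43
[[-0.09,-0.19,0.13,-0.09]]
```

```bash

python3 -m pendant '[[[0,0,0.05,0],[0,0,0.05,0],[0,0,0.03,0],[0,0,0.03,0],[0,0,0.03,0],[0,0,0.03,0],[0,0,0,0],[0,0,0,0],[0,0,0,0],[0,0,0,0]]]'
python3 -c "
from h import *
plan(461,322,54,0.3,1)"
```

```text
time: 21.63
tool_pos: [463.6, 318.9, 54.2]
tcp_rot: [-179.6, 1.1, -0.1]
ft_force: [-1.3, -0.2, -0.7]
finger_gap: 19.0
t 21.63 at [463.6 318.9  54.2] [-1.7959e+02  1.0500e+00 -1.2000e-01] F [-1.3 -0.2 -0.7] gap 19.0 | to go [-2.6  3.1 -0.2] 0.42
[[-0.13,-0.15,0.01,-0.09]]
```

```bash

python3 -m pendant '[[[0,0,0.04,0],[0,0,0.04,0],[0,0,0.04,0],[0,0,0.04,0],[0,0,0.04,0],[0,0,0,0],[0,0,0,0],[0,0,0,0],[0,0,0,0],[0,0,0,0]]]'
```

```text
time: 22.47
tool_pos: [464.1, 319.5, 54.1]
tcp_rot: [-179.6, 1.0, -0.1]
ft_force: [-0.7, -0.3, 1.3]
finger_gap: 19.3
```

It's on the worktop (z holds and the vertical force has turned upward). Releasing.

```bash

python3 -m pendant '[[[0,0,0,0],[0,0,0,0],[0,0,0,0],[0,0,0,0],[0,0,0,0],[0,0,0,0],[0,0,0,0],[0,0,0,0],[0,0,0,0],[0,0,0,0]]]' 1
python3 -m pendant '[[[0,0,-0.2,0],[0,0,-0.4,0],[0,0,-0.6,0],[0,0,-0.8,0],[0,0,-0.8,0],[0,0,-0.8,0],[0,0,-0.8,0],[0,0,-0.6,0],[0,0,-0.3,0],[0,0,0,0]]]'
python3 -m pendant '[[[0,-0.5,0,0],[0,-0.8,0,0],[0,-0.8,0,0],[0,-0.8,0,0],[0,-0.8,0,0],[0,-0.8,0,0],[0,-0.6,0,0],[0,-0.3,0,0],[0,0,0,0],[0,0,0,0]]]'
python3 -c "
from h import *
im=snapshot('top')[:,:,::-1]
cv2.imwrite('pics/t11.png',im)
cv2.imwrite('pics/t11c.png',cv2.resize(im[165:275,260:420],None,fx=5,fy=5,interpolation=cv2.INTER_CUBIC))
im=snapshot('scene')[:,:,::-1]
cv2.imwrite('pics/s11.png',cv2.resize(im[130:250,230:480],None,fx=3.2,fy=3.2,interpolation=cv2.INTER_CUBIC))"
```

```text
time: 23.3
tool_pos: [464.4, 319.6, 53.9]
tcp_rot: [-179.6, 1.0, -0.1]
ft_force: [-0.0, -0.1, 0.5]
finger_gap: 85.2
time: 24.13
tool_pos: [467.0, 319.0, 173.2]
tcp_rot: [-179.5, 0.8, -0.1]
ft_force: [1.5, -0.3, 0.1]
finger_gap: 85.9
time: 24.97
tool_pos: [462.8, 434.3, 164.6]
tcp_rot: [-179.8, 1.3, -0.2]
ft_force: [-0.4, 0.3, 0.2]
finger_gap: 85.5
```

View pics/t11.png

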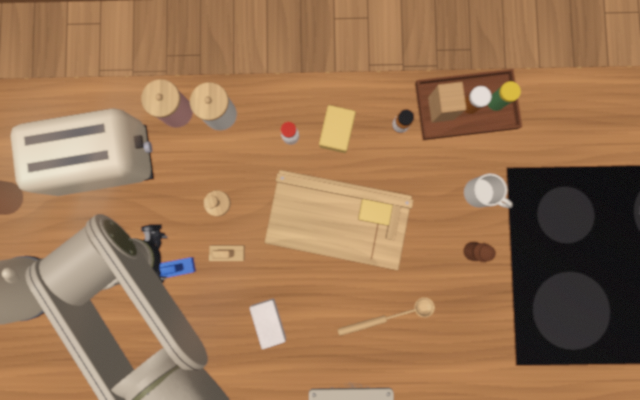

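View pics/t11c.png

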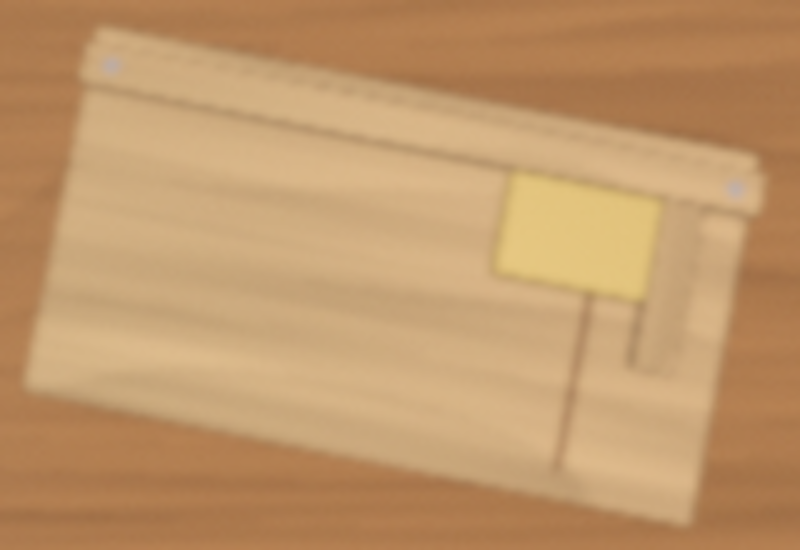

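View pics/s11.png

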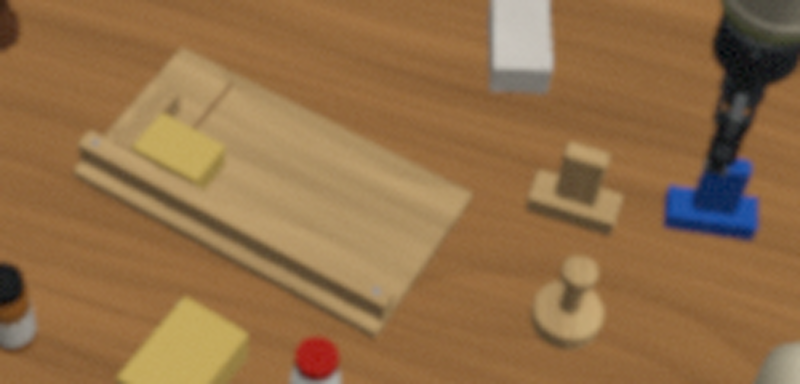

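The cheese is in the corner. The pusher stands upright at (226,254), and the blue look-alike hasn't moved from (177,268). The gripper is about 70 mm above the look-alike, so I'll lift straight up and hand in.

```bash

python3 -m pendant '[[[0,0,-0.3,0],[0,0,-0.5,0],[0,0,-0.5,0],[0,0,-0.3,0],[0,0,-0.1,0],[0,0,0,0],[0,0,0,0],[0,0,0,0],[0,0,0,0],[0,0,0,0]]]'
python3 -c "
from bench import *
print(hand_in())"
```

```text
time: 25.9
tool_pos: [465.7, 431.3, 205.5]
tcp_rot: [-179.7, 1.1, -0.4]
ft_force: [-0.4, -0.2, -0.0]
finger_gap: 85.2
the job is handed in; nothing more can be done
None
```

The job is done and handed in at 25.9 s of the 54 s allowed; no verdict was reported.

- **Press:** I gripped the wooden pusher by its fin and pressed the smaller cheese square onto the fence with its long side. The fence pushed back with about 9 N. The cheese centre was then at about board x −47, well short of the stop.
- **Feed:** I lifted over, went behind the cheese and fed it along the fence with the pusher's end until the stop pushed back with about 6 N. The pusher was then within 2 mm of where I calculated it should be.
- **Put back:** I backed the pusher off and stood it on the worktop at its starting place, within a few mm.

**Last checks:** the final top and scene views show the cheese tight in the corner against fence and stop. The pusher is upright, the blue look-alike and the larger cheese have not moved, and the gripper is clear above. In the views I took, only the pusher was ever against the cheese.

**Disagreements:**
- The top and wrist cameras placed the board about 3 mm apart, so I used the wrist camera's figures.
- The firm press tilted the tool by about 2°, which did not affect the result.

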